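# Push the sunglasses case shut and home against the shelf lip

## Task

Put the clear sunglasses case away: flip its open lid shut, and push the case back over the teak shelf until its long hinge side lies flush against the raised lip at the back, in the empty place between the mustard dish and the wooden box. Do it by pushing with the fingertips or the outside of the fingers: the case stays flat on the shelf all the while, never picked up or tipped. Leave everything else on the shelf where it is.

Things in the scene. Friction and masses are not known exactly. Their poses are not given: they have to be found in the camera images.
- shelf: Fixed teak board, 315 (x) x 960 (y) x 18 mm, may be turned a little. Origin: centre of its underside; x points away from the robot to the back lip, y along the lip, z up. The board's top is 18 mm above the origin. A raised lip stands 22 mm above the board along the back (flat inner face at x = +145 mm) and both ends (inner faces at y = +-468 mm); the front is open.
- case: Clear plastic sunglasses case, dark glasses inside, loose, 160 (y) x 65 (x) x 45 mm shut: tub 28 mm high, flip-top lid 17 mm. About 0.2 kg (varies). Origin: centre of the tub's underside; z up, x to its hinge side (face at x = +32.5 mm), which starts towards the back lip, turned up to 0.25 rad. The empty place is some 55 to 70 mm longer than the case.
- lid (a joint): Angle of the case's lid, rad: 0 shut, about 1.57 upright, 1.95 fully open (leaning back past upright). It starts open, about upright or leaning back (1.5 to 1.9). The friction hinge keeps the lid where it is left; about 0.4 N at its free edge moves it.
- lid_hinge (a point): Middle of the lid's hinge line, on the case's hinge side: in the case's frame at x = +32.5 mm, y = 0, z = 28 mm. The hinge axis runs along the case's y. Axes as the case's.
- lid_edge (a point): Middle of the lid's free edge, at its outer (roof) side: 65 mm from the hinge along the lid and 17 mm out from the lid's rim plane, the roof being flat. When the lid is upright this point stands 65 mm above the hinge and the roof faces the back lip; when shut it is 45 mm above the board on the robot's side. Its axes turn with the lid.
- dish: Mustard ceramic dish with a few keys in it, round, 104 mm across the rim, 32 mm high, loose, in front of the back lip. Origin: centre of its underside. To be left alone; it bounds the empty place on one side (either left or right).
- box: Small dark wooden box with lid, 107 mm along the lip, 88 mm deep, 66 mm high, loose, in front of the back lip. Origin: centre of its underside. To be left alone; it bounds the empty place on the other side.
- stand: Charcoal charging stand, 95 x 78 mm, with a dark phone leaning on it, 165 mm high, loose, at one end of the shelf. Origin: centre of its underside. To be left alone.
- plant: Small succulent in a white pot, 72 mm across, 90 mm high, loose, at the other end of the shelf. Origin: centre of its underside. To be left alone.
- lock_key: Key of a folding bike lock, steel with a black folding bow, 82 x 16 x 6 mm, lying near the open front edge. Origin: underside, at its pivot. To be left alone.
- bike_light: Clip-on bike light, black with a red lens, 32 x 62 x 29 mm, lying near the open front edge. Origin: centre of its underside. To be left alone.
- tin: Round mint tin, green with an aluminium lid, 62 mm across, 20 mm high, lying near the open front edge. Origin: centre of its underside. To be left alone.
There are look-alikes about, which are no part of the job. What is shaped like the case but blue is not meant.

How it is judged:
By the outcome, as a careful person would: the job done as asked, in the order asked, and still so for the second after the job is handed in, with the robot touching nothing.
It also fails if it takes over 72 s, if anything falls off the work surface, if the arm or the gripper's body presses on something with over 40 N, if the wrist force passes 120 N, or if a joint passes its speed limit or range.

## Robot

A 6-joint arm with a two-finger parallel gripper is mounted at the origin on the work surface. World frame = base frame: x ahead of the robot, y to its left, z up, the work surface at z = 0. Lengths are in m, angles in degrees, forces in N, time in s.
With the tool pointing down it reaches from about 0.3 to 0.75 m from the base axis. Payload 8.5 kg.
Tool frame: the origin (TCP) lies between the finger pads; the fingertips stand env.finger_overhang ahead of it and the grasp point (between the pads) lies 2 mm behind it (env.finger_overhang is the distance from the TCP to the fingertips, in m); z points along the fingers, y is the line along which they close (so a half turn about z gives the same grasp; the last joint's range is limited). The gripper opens to 85 mm and grips with 20 to 120 N. Pads are 22 mm wide; open, the fingers measure 114 mm over their backs; the gripper's body (76 mm by 85 mm) begins 54 mm behind the grasp point. The pads swing forward as they close: fully open they stand 13 mm farther back than shut.
Start: joints at [64.097, 21.807, 74.336, -0, 83.858, -12.336], TCP at [0.129, 0.535, 0.248] pointing down, gripper open.
Joint ranges: [-178.18, 178.18], [-50.72, 133.34], [12.68, 142.11], [-81.47, 261.47], [9.98, 163.14], [-165.26, 165.26]. Speed limits (degrees/s): [136.94, 136.94, 180, 180, 180, 180].

## Interface

Orientations are given as a 3x3 rotation matrix whose columns are the frame's x, y, z axes.
In Python, from rig import env gives the robot as it stands. The module is installed in compiled form; this text tells all that it offers.
- The arm moves only by the tool jog_arm, never from a script. Its arguments are lists of equal length, an entry for each row: "hand": the finger opening in m, from 0 to 0.0854; "travel": the shift along the world's x, y, z in m, a list of three; "yaw": the turn about the world's z in rad. A call has exactly 5 rows; each row shifts and turns the commanded pose from where the row before left it; what a row does not reach is not made up. A row lasts 1/8 s, in which the tool goes at most 62.5 mm and 10.7 degrees, less where a joint would pass 70% of its speed; a pose out of reach is approached as far as the arm can. A call is refused whole if a number of a shift passes 0.0625 or a number of a turn 0.188, either way. A call with a gripper value outside its range is refused whole. The fingers move at their own pace and stop on an object; "grip_force" is the grip in N (left out, the last holds). Time passes only in rows, so rows that do not move let the fingers close, or fill a call up. It gives the time, the measured TCP pose, the force, the opening and the grip force at its end, in the units of the state.
- env.observe(): the state, without advancing time (a new reading comes with each control period).
- env.get_image(name): name is "scene" or "top" or "wrist"; returns the picture (384x512x3 uint8, red, green, blue); there is no depth.
- env.calibration(name): a dict with "fx", "fy", "cx", "cy" (pixels), "position" and "rotation" of the camera in the world; the wrist camera has in their place "hand_eye" (4x4, takes a point from camera to tool coordinates, whose origin is the TCP and whose axes are the flange's). Camera axes: x right, y down, z forward; pixel columns grow to the right and rows downward; lengths in m; the calibration is good to about 2 mm. A picture is of the moment at which its call begins: read the wrist's pose just before it. calibration takes no time and is no camera call.
- env.close_job(): hands the job in; it is judged then, once.
The state is a dict: "time_s": time; "q": joint angles; "qvel": joint speeds; "joint_efforts": joint torques, N m; "position": TCP position; "tool_rot": TCP orientation; "ft_force": force on the tool from outside, world axes, zero at the start; "wrist_torque": the same for the moment, N m; "grip_width": finger opening in m; "gripper_force": force on a finger pad.
Only numpy, scipy, OpenCV 4.12 (cv2) and the standard library are available. Lean on these libraries where they do the work, as an engineer would, in place of code of your own. Each camera call takes 0.05 s, during which the arm holds its last target. There are 200 camera calls.

## Working session

There is one attempt and no reset: what is moved stays moved. The work goes in short steps, Python scripts to look and compute and a tool call to move; the robot and the scene stay as the last step left them, time stands still between calls to the robot, and variables do not carry over. Pictures are saved under pics/ and viewed, at most 10 in all, crops included, and the job is handed in when it is done.

Besides the shell and the picture viewer there is one more tool, called as a command line: name --pt "numbers of a row" for each row, then --argument value for the rest. jog_arm: Moves the arm, as the interface text tells. Its arguments: {"type":"object","properties":{"hand":{"type":"array"},"travel":{"type":"array"},"yaw":{"type":"array"},"grip_force":{"type":"number"}},"required":["hand","travel","yaw"]}

```bash
mkdir -p pics; ls
cat > h.py <<'E'
import numpy as np,cv2
from rig import env
def ray(c,uv):
    uv=np.atleast_2d(uv).astype(float)
    d=np.c_[(uv[:,0]-c['cx'])/c['fx'],(uv[:,1]-c['cy'])/c['fy'],np.ones(len(uv))]
    return np.array(c['position']),d@np.array(c['rotation']).T
def onz(name,uv,z):
    p,d=ray(env.calibration(name),uv)
    return p+d*((z-p[2])/d[:,2])[:,None]
def proj(name,P):
    c=env.calibration(name); q=(np.atleast_2d(P)-np.array(c['position']))@np.array(c['rotation'])
    return np.c_[q[:,0]/q[:,2]*c['fx']+c['cx'],q[:,1]/q[:,2]*c['fy']+c['cy']]
def save(name,f):
    im=env.get_image(name); cv2.imwrite('pics/'+f,im[:,:,::-1]); return im
E
python3 - <<'E'
from h import *
a=save('top','t0.png');b=save('scene','s0.png')
for n in('top','scene'):
    c=env.calibration(n);print(n,{k:np.round(v,3).tolist() for k,v in c.items()})
print(env.finger_overhang,env.observe())
E
```

```text
pics
top {'fx': 444.854, 'fy': 444.854, 'cx': 262.527, 'cy': 190.101, 'position': [0.211, 0.003, 1.541], 'rotation': [[0.003, -0.982, 0.19], [-1.0, -0.003, 0.0], [0.0, -0.19, -0.982]]}
scene {'fx': 474.106, 'fy': 474.106, 'cx': 257.249, 'cy': 193.778, 'position': [0.972, 0.791, 0.987], 'rotation': [[-0.853, 0.384, -0.354], [0.522, 0.607, -0.599], [-0.015, -0.696, -0.718]]}
0.017 {'time_s': 0.1, 'q': array([ 6.40971734e+01,  2.18389054e+01,  7.43803938e+01,  1.08732725e-03,
        8.38573176e+01, -1.23374368e+01]), 'qvel': array([-0.00956429, -0.00992054, -0.16457922,  0.01201953, -0.09939775,
        0.02479895]), 'joint_efforts': array([ 2.53794467e-03, -4.49215150e+01, -2.31653827e+01, -2.55603327e-04,
        3.69941190e-03, -2.73590217e-05]), 'position': array([0.12891109, 0.53443237, 0.24775696]), 'tool_rot': array([[-9.72102293e-01,  2.34556540e-01, -6.01130033e-04],
       [ 2.34557114e-01,  9.72101606e-01, -1.19463052e-03],
       [ 3.04151070e-04, -1.30230239e-03, -9.99999106e-01]]), 'ft_force': array([ 0.0823865 , -0.95149312, -0.10485362]), 'wrist_torque': array([-0.01508002, -0.00769259, -0.00574733]), 'gripper_force': 0.0, 'grip_width': 0.08516342988930854}
```

View pics/t0.png

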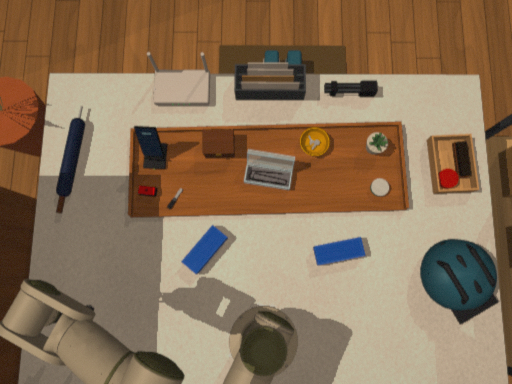

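View pics/s0.png

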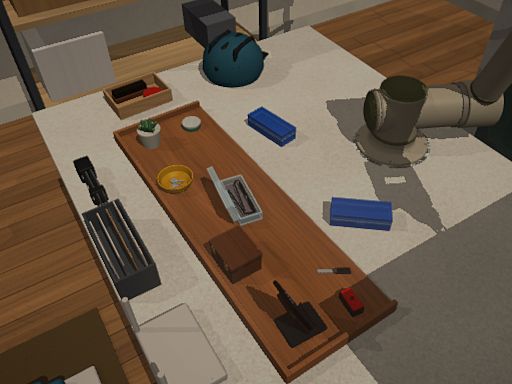

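The top view shows the case near (270,170), open lid on the back side, box at (219,143), dish at (315,142), stand (151,147), plant (377,143). I'll crop for precise corners.

Run:
```python
import cv2
t=cv2.imread('pics/t0.png');s=cv2.imread('pics/s0.png')
cv2.imwrite('pics/tc.png',cv2.resize(t[115:220,190:345],None,fx=5,fy=5,interpolation=cv2.INTER_CUBIC))
cv2.imwrite('pics/sc.png',cv2.resize(s[150:285,145:285],None,fx=4.4,fy=4.4,interpolation=cv2.INTER_CUBIC))
```

```text
(no output)
```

View pics/tc.png

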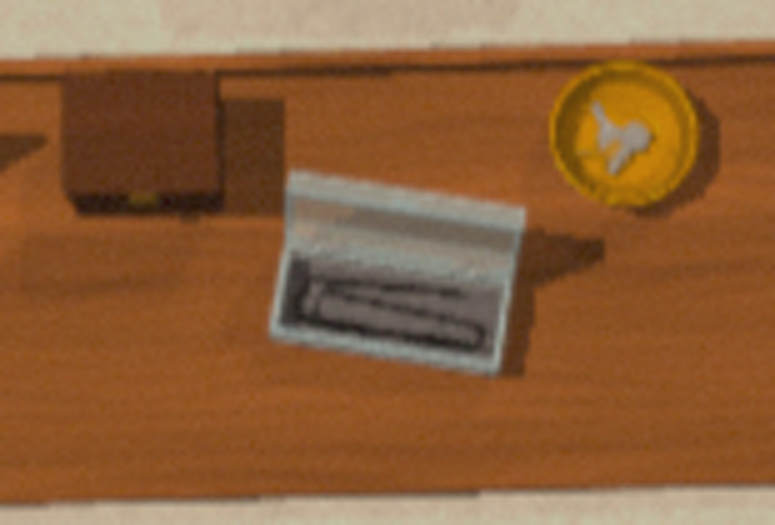

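View pics/sc.png

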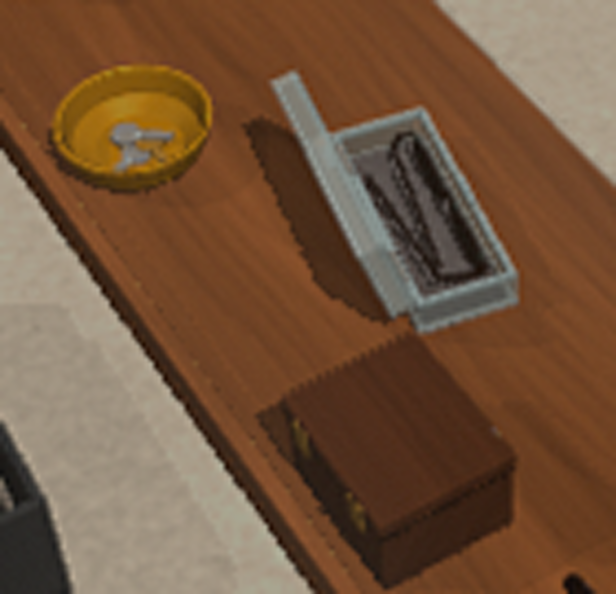

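The top crop shows the tub's front rim from about (278,328) to (497,362), the lid's free edge from (292,172) to (525,208), the box's front corner (220,195) and the dish centred at (624,133). The scene crop shows the lid leaning back a little past upright.

Run:
```python
from h import *
T=lambda L:np.array(L)/5+[190-.4,115-.4]
S=lambda L:np.array(L)/4.4+[145-.4,150-.4]
f=onz('top',T([[0,502],[775,486]]),.018);print('shelf front',f.round(4))
b=onz('top',T([[0,77],[775,65]]),.018);print('lip inner',b.round(4))
d=f[0]-f[1];yaw=np.arctan2(-d[0],d[1]);print('yaw',yaw, np.arctan2(-(b[0]-b[1])[0],(b[0]-b[1])[1]))
print('tub front bottom',onz('top',T([[272,342],[497,376]]),.018).round(4))
print('tub front rim top',onz('top',T([[280,328],[499,361]]),.046).round(4))
print('tub front rim scene',onz('scene',S([[515,270],[424,108]]),.046).round(4), 'left-back?',onz('scene',S([[415,305]]),.046))
# lid edge triangulate
def tri(u,v):
    p,a=ray(env.calibration('top'),u);q,c=ray(env.calibration('scene'),v);a=a[0]/np.linalg.norm(a);c=c[0]/np.linalg.norm(c)
    s=np.linalg.lstsq(np.c_[a,-c],q-p,rcond=None)[0];A=p+a*s[0];B=q+c*s[1];return ((A+B)/2).round(4),np.linalg.norm(A-B).round(4)
print('lid edge right outer',tri(T([[525,208]]),S([[274,80]])))
for z in(.1,.11,.115): print(z,onz('top',T([[292,172],[525,208]]),z).round(4).tolist())
print('box top right corners z.084',onz('top',T([[218,72],[219,193],[62,72],[70,192]]),.084).round(4).tolist())
print('dish',onz('top',T([[624,133],[550,133],[699,133]]),.05).round(4).tolist())
```

```text
shelf front [[ 0.4171  0.2549  0.018 ]
 [ 0.4299 -0.2799  0.018 ]]
lip inner [[ 0.7236  0.2654  0.018 ]
 [ 0.7343 -0.2897  0.018 ]]
yaw 0.02380226822565339 0.019256061989213417
tub front bottom [[ 0.5304  0.0686  0.018 ]
 [ 0.5067 -0.0886  0.018 ]]
tub front rim top [[ 0.5344  0.062   0.046 ]
 [ 0.5117 -0.0883  0.046 ]]
tub front rim scene [[ 0.5313  0.0675  0.046 ]
 [ 0.5064 -0.0854  0.046 ]] left-back? [[0.59671655 0.05949075 0.046     ]]
lid edge right outer (array([ 0.6029, -0.1023,  0.106 ]), np.float64(0.0019))
0.1 [[0.6299, 0.0529, 0.1], [0.6054, -0.1033, 0.1]]
0.11 [[0.627, 0.0525, 0.11], [0.6026, -0.1026, 0.11]]
0.115 [[0.6255, 0.0524, 0.115], [0.6013, -0.1022, 0.115]]
box top right corners z.084 [[0.7054, 0.1048, 0.084], [0.6196, 0.1028, 0.084], [0.7051, 0.2116, 0.084], [0.62, 0.2038, 0.084]]
dish [[0.6733, -0.1766, 0.05], [0.6732, -0.125, 0.05], [0.6735, -0.2289, 0.05]]
```

Estimates: the case is at about (0.551, -0.015) with yaw -0.15, and the lid is at about 1.8 rad. The lip is at x≈0.7265 (y≈0), shelf yaw is +0.022, and the gap runs from y=-0.125 to 0.104. I'll transit high to a spot behind the lid.

jog_arm --hand '[0.085,0.085,0.085,0.085,0.085]' --pt "0.034 -0.038 0" --pt "0.034 -0.038 0" --pt "0.034 -0.038 0" --pt "0.034 -0.038 0" --pt "0.034 -0.038 0" --yaw '[0.006,0.006,0.006,0.006,0.006]'

```text
time_s: 0.72
position: [0.2998, 0.3432, 0.2482]
tool_rot: [[-0.979, 0.205, -0.0], [0.205, 0.979, -0.0], [0.0, -0.0, -1.0]]
ft_force: [0.7, 1.2, -0.0]
grip_width: 0.0848
gripper_force: 0.0
```

jog_arm --hand '[0.085,0.085,0.085,0.085,0.085]' --pt "0.034 -0.038 0" --pt "0.034 -0.038 0" --pt "0.034 -0.038 0" --pt "0.034 -0.038 0" --pt "0.034 -0.038 0" --yaw '[0.006,0.006,0.006,0.006,0.006]'

```text
time_s: 1.35
position: [0.4698, 0.1532, 0.2481]
tool_rot: [[-0.984, 0.176, -0.0], [0.176, 0.984, 0.0], [0.0, -0.0, -1.0]]
ft_force: [0.7, 0.4, -0.7]
grip_width: 0.0847
gripper_force: 0.0
```

jog_arm --hand '[0.085,0.085,0.085,0.085,0.085]' --pt "0.035 -0.038 0" --pt "0.035 -0.038 0" --pt "0.035 -0.038 0" --pt "0.035 -0.035 0" --pt "0.035 -0.035 0" --yaw '[0.006,0.006,0.006,0.006,0.006]'

```text
time_s: 1.98
position: [0.6449, -0.0307, 0.2479]
tool_rot: [[-0.989, 0.146, -0.001], [0.146, 0.989, 0.0], [0.001, 0.0, -1.0]]
ft_force: [0.0, 1.1, -0.1]
grip_width: 0.0851
gripper_force: 0.0
```

jog_arm --hand '[0.085,0.085,0.085,0.085,0.085]' --pt "0 0 -0.031" --pt "0 0 -0.031" --pt "0 0 -0.031" --pt "0 0 -0.031" --pt "0 0 -0.031" --yaw '[0,0,0,0,0]'

```text
time_s: 2.6
position: [0.6438, -0.0293, 0.0919]
tool_rot: [[-0.989, 0.146, -0.001], [0.146, 0.989, 0.0], [0.001, 0.0, -1.0]]
ft_force: [-0.0, 0.4, 0.3]
grip_width: 0.0849
gripper_force: 0.0
```

Run:
```python
from h import *
s=save('scene','s1.png');cv2.imwrite('pics/s1c.png',cv2.resize(s[110:270,130:300,::-1],None,fx=3.7,fy=3.7,interpolation=cv2.INTER_CUBIC))
o=env.observe();print(o['position'],o['ft_force'],env.finger_overhang)
```

```text
[ 0.64191132 -0.02896048  0.08757856] [-0.69713862  1.07851239 -5.3124318 ] 0.017
```

View pics/s1c.png

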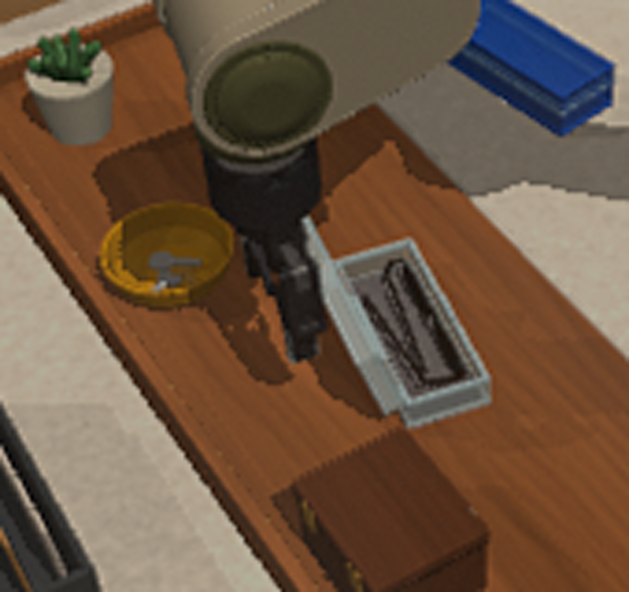

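The fingers are behind the lid, clear of dish and box, with the near fingertip at crop (300,358). I'll check the tip height from that pixel.

Run:
```python
from h import *
o=env.observe();p=o['position'];R=o['tool_rot'];print(p,o['ft_force'])
for ov in(.004,.01,.017,.03):
  for w in (.044,.056): print(ov,w,((proj('scene',[p+R@[sx,w,ov] for sx in(-.011,.011)])-[130,110])*3.7).round())
```

```text
[ 0.64191132 -0.02896048  0.08757856] [-0.69713862  1.07851239 -5.3124318 ]
0.004 0.044 [[290. 361.]
 [320. 352.]]
0.004 0.056 [[296. 373.]
 [325. 363.]]
0.01 0.044 [[291. 367.]
 [320. 357.]]
0.01 0.056 [[296. 379.]
 [326. 369.]]
0.017 0.044 [[292. 374.]
 [321. 364.]]
0.017 0.056 [[297. 385.]
 [327. 376.]]
0.03 0.044 [[294. 386.]
 [323. 376.]]
0.03 0.056 [[299. 398.]
 [328. 388.]]
```

The tips are about 4 mm ahead of the TCP when open. Next I follow the lid's arc.

jog_arm --hand '[0.085,0.085,0.085,0.085,0.085]' --pt "-0.008 0.001 0.0" --pt "-0.008 0.001 0.002" --pt "-0.008 0.001 0.002" --pt "-0.007 0.001 0.002" --pt "-0.007 0.001 0.001" --yaw '[0,0,0,0,0]'

```text
time_s: 3.28
position: [0.6057, -0.0243, 0.101]
tool_rot: [[-0.989, 0.146, 0.001], [0.146, 0.989, -0.0], [-0.001, -0.0, -1.0]]
ft_force: [1.4, -0.7, 0.3]
grip_width: 0.0849
gripper_force: 0.3
```

jog_arm --hand '[0.085,0.085,0.085,0.085,0.085]' --pt "-0.006 0.001 0.001" --pt "-0.006 0.001 0.0" --pt "-0.006 0.001 0.0" --pt "-0.006 0.001 -0.001" --pt "-0.006 0.001 -0.002" --yaw '[0,0,0,0,0]'

```text
time_s: 3.9
position: [0.5756, -0.0193, 0.0982]
tool_rot: [[-0.989, 0.146, -0.0], [0.146, 0.989, 0.0], [0.0, 0.0, -1.0]]
ft_force: [-0.6, 0.1, -0.0]
grip_width: 0.085
gripper_force: 0.2
```

Run:
```python
from h import *
s=save('scene','s2.png');cv2.imwrite('pics/s2c.png',cv2.resize(s[110:270,130:300,::-1],None,fx=3.7,fy=3.7,interpolation=cv2.INTER_CUBIC))
o=env.observe();print(o['position'],o['ft_force'])
```

```text
[ 0.57483008 -0.01908043  0.09787019] [ 0.26831682 -0.03706279 -0.02304705]
```

View pics/s2c.png

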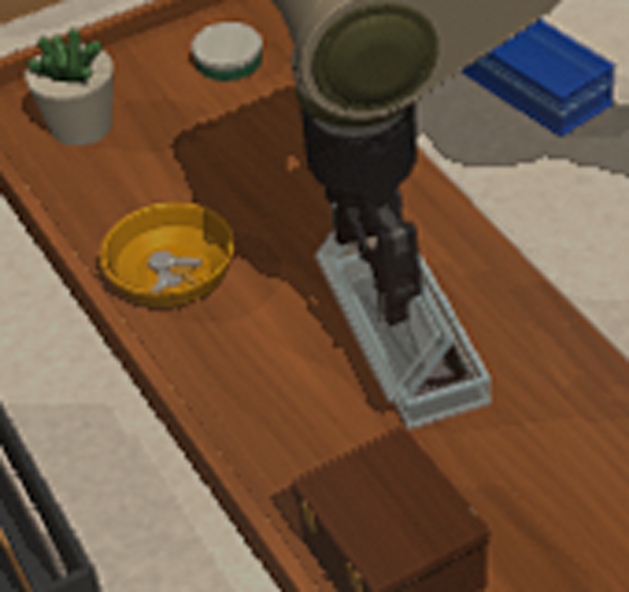

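The lid is past upright, roughly 0.8 rad, and the case hasn't moved. I'll continue down the arc.

jog_arm --hand '[0.085,0.085,0.085,0.085,0.085]' --pt "-0.006 0.001 -0.002" --pt "-0.006 0.001 -0.003" --pt "-0.005 0.001 -0.005" --pt "-0.005 0.001 -0.005" --pt "-0.003 0.0 -0.005" --yaw '[0,0,0,0,0]'

```text
time_s: 4.58
position: [0.5506, -0.0153, 0.0779]
tool_rot: [[-0.989, 0.146, -0.0], [0.146, 0.989, 0.0], [0.0, 0.0, -1.0]]
ft_force: [-0.4, -0.1, 0.5]
grip_width: 0.0849
gripper_force: 0.1
```

jog_arm --hand '[0.085,0.085,0.085,0.085,0.085]' --pt "-0.003 0.0 -0.004" --pt "-0.002 0.0 -0.004" --pt "0 0 -0.003" --pt "0 0 -0.001" --pt "0 0 0" --yaw '[0,0,0,0,0]'

```text
time_s: 5.2
position: [0.5459, -0.0154, 0.0669]
tool_rot: [[-0.989, 0.146, -0.0], [0.146, 0.989, -0.0], [-0.0, -0.0, -1.0]]
ft_force: [-3.6, 0.6, 7.4]
grip_width: 0.0853
gripper_force: 3.8
```

Contact at TCP z=0.067 (7 N) means the lid is shut. I'll lift, move to the front of the case and descend.

jog_arm --hand '[0.085,0.085,0.085,0.085,0.085]' --pt "0 0 0.02" --pt "0 0 0.02" --pt "-0.021 0.003 0" --pt "-0.021 0.004 0" --pt "-0.022 0.003 0" --yaw '[0,0,0,0,0]'

```text
time_s: 5.82
position: [0.4815, -0.0053, 0.1064]
tool_rot: [[-0.989, 0.146, 0.0], [0.146, 0.989, -0.0], [-0.0, -0.0, -1.0]]
ft_force: [-0.3, -0.2, 0.4]
grip_width: 0.0851
gripper_force: 0.0
```

Run:
```python
from h import *
t=save('top','t3.png');cv2.imwrite('pics/t3c.png',cv2.resize(t[115:220,190:345,::-1],None,fx=5,fy=5,interpolation=cv2.INTER_CUBIC))
o=env.observe();print(o['position'],o['ft_force'])
```

```text
[ 0.47887291 -0.00456146  0.10612336] [-1.8266383   2.28495025 -0.9074851 ]
```

View pics/t3c.png

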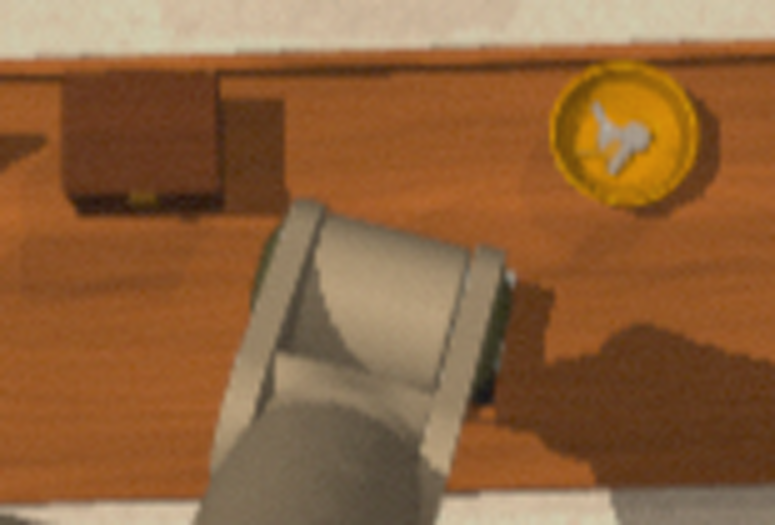

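The arm hides the case, but dish and box are unmoved and the case's back right corner shows at about (513,272), so it hasn't shifted. Next I descend and start pushing while turning towards the shelf's yaw.

jog_arm --hand '[0.085,0.085,0.085,0.085,0.085]' --pt "0 0 -0.024" --pt "0 0 -0.024" --pt "0 0 -0.023" --pt "0 0 0" --pt "0.01 0 0" --yaw '[0,0,0,0,0]'

```text
time_s: 6.5
position: [0.4927, -0.0054, 0.036]
tool_rot: [[-0.989, 0.146, 0.001], [0.146, 0.989, -0.0], [-0.001, -0.0, -1.0]]
ft_force: [0.4, 0.1, 0.0]
grip_width: 0.0854
gripper_force: 0.0
```

jog_arm --hand '[0.085,0.085,0.085,0.085,0.085]' --pt "0.005 -0.001 0" --pt "0.005 -0.001 0" --pt "0.005 -0.001 0" --pt "0.005 -0.001 0" --pt "0.004 -0.001 0" --yaw '[0,0,0,0,0]'

```text
time_s: 7.12
position: [0.516, -0.0103, 0.0353]
tool_rot: [[-0.989, 0.146, -0.001], [0.146, 0.989, 0.0], [0.001, 0.0, -1.0]]
ft_force: [-2.9, 1.4, 1.8]
grip_width: 0.085
gripper_force: 1.5
```

jog_arm --hand '[0.085,0.085,0.085,0.085,0.085]' --pt "0.006 0 0" --pt "0.006 0 0" --pt "0.006 0 0" --pt "0.006 0 0" --pt "0.006 0 0" --yaw '[0.017,0.017,0.017,0.017,0.017]'

```text
time_s: 7.75
position: [0.5464, -0.0104, 0.0353]
tool_rot: [[-0.998, 0.061, -0.0], [0.061, 0.998, -0.0], [0.0, -0.0, -1.0]]
ft_force: [-3.2, -0.7, 0.5]
grip_width: 0.085
gripper_force: 1.1
```

jog_arm --hand '[0.085,0.085,0.085,0.085,0.085]' --pt "0.006 0 0" --pt "0.006 0 0" --pt "0.006 0 0" --pt "0.006 0 0" --pt "0.006 0 0" --yaw '[0.017,0.017,0.017,0.017,0.017]'

```text
time_s: 8.38
position: [0.5764, -0.0104, 0.0353]
tool_rot: [[-1.0, -0.024, -0.0], [-0.024, 1.0, 0.0], [0.0, 0.0, -1.0]]
ft_force: [-2.3, 0.0, 0.7]
grip_width: 0.0853
gripper_force: 1.0
```

Run:
```python
from h import *
t=save('top','t4.png');s=save('scene','s4.png')
a=cv2.resize(t[115:220,190:345],None,fx=2.5,fy=2.5,interpolation=cv2.INTER_CUBIC);b=cv2.resize(s[130:270,140:290],None,fx=4,fy=4,interpolation=cv2.INTER_CUBIC)
cv2.imwrite('pics/s4c.png',b[:,:,::-1])
o=env.observe();print(o['position'],o['tool_rot'][:,1],o['ft_force'])
```

```text
[ 0.57690305 -0.01042124  0.03534948] [-2.38314686e-02  9.99715977e-01 -1.59901505e-04] [ 0.58424919 -0.60613924  0.0846866 ]
```

View pics/s4c.png

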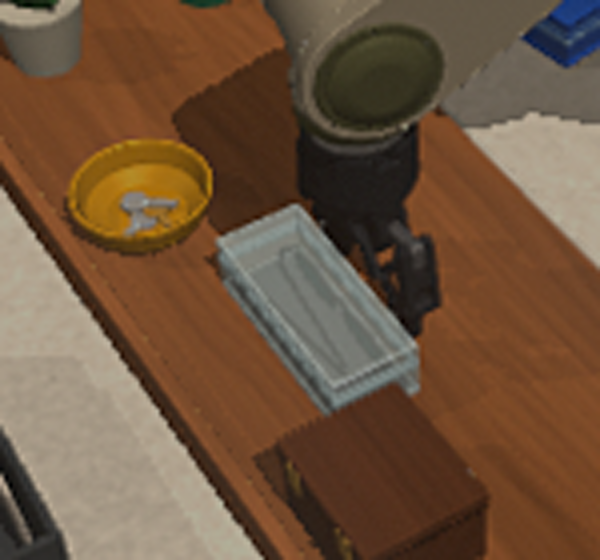

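The case is shut and square to the shelf, with roof corners near (220,243), (333,387), (417,350) and (295,207). I'll measure its sideways position.

Run:
```python
from h import *
S=lambda L:np.array(L)/4+[140-.4,130-.4]
P=onz('scene',S([[220,243],[333,387],[417,350],[295,207]]),.063);print(P.round(4),P.mean(0))
print('box',onz('scene',S([[280,445],[400,385],[487,492]]),.084).round(4).tolist())
print('dish',onz('scene',S([[213,183],[70,195],[140,143],[141,238]]),.05).round(4).tolist())
```

```text
[[ 0.6545 -0.082   0.063 ]
 [ 0.6507  0.0726  0.063 ]
 [ 0.5896  0.0741  0.063 ]
 [ 0.5945 -0.0857  0.063 ]] [ 0.62231489 -0.00526166  0.063     ]
box [[0.7072, 0.1121, 0.084], [0.6218, 0.1098, 0.084], [0.6197, 0.2089, 0.084]]
dish [[0.6275, -0.1514, 0.05], [0.7194, -0.1951, 0.05], [0.654, -0.2185, 0.05], [0.6945, -0.1283, 0.05]]
```

Centred well, with over 30 mm clear on each side. I'll push on to the lip.

jog_arm --hand '[0.085,0.085,0.085,0.085,0.085]' --pt "0.007 0 0" --pt "0.007 0 0" --pt "0.007 0 0" --pt "0.007 0 0" --pt "0.007 0 0" --yaw '[0,0,0,0,0]'

```text
time_s: 9.1
position: [0.6115, -0.0104, 0.0353]
tool_rot: [[-1.0, -0.023, -0.0], [-0.023, 1.0, 0.0], [0.0, 0.0, -1.0]]
ft_force: [-1.6, -0.8, -0.6]
grip_width: 0.0847
gripper_force: 0.7
```

jog_arm --hand '[0.085,0.085,0.085,0.085,0.085]' --pt "0.006 0 0" --pt "0.006 0 0" --pt "0.006 0 0" --pt "0.005 0 0" --pt "0.005 0 0" --yaw '[0,0,0,0,0]'

```text
time_s: 9.72
position: [0.6393, -0.0104, 0.0353]
tool_rot: [[-1.0, -0.023, -0.0], [-0.023, 1.0, 0.0], [0.0, 0.0, -1.0]]
ft_force: [-1.3, 0.3, -1.1]
grip_width: 0.0849
gripper_force: 0.6
```

jog_arm --hand '[0.085,0.085,0.085,0.085,0.085]' --pt "0.001 0 0" --pt "0.001 0 0" --pt "0.001 0 0" --pt "0.001 0 0" --pt "0.001 0 0" --yaw '[0,0,0,0,0]'

```text
time_s: 10.35
position: [0.644, -0.0103, 0.0353]
tool_rot: [[-1.0, -0.023, -0.0], [-0.023, 1.0, 0.0], [0.0, 0.0, -1.0]]
ft_force: [-2.3, 0.3, 0.3]
grip_width: 0.0849
gripper_force: 0.7
```

jog_arm --hand '[0.085,0.085,0.085,0.085,0.085]' --pt "0.001 0 0" --pt "0.001 0 0" --pt "0.001 0 0" --pt "0.001 0 0" --pt "0 0 0" --yaw '[0,0,0,0,0]'

```text
time_s: 10.98
position: [0.6482, -0.0104, 0.0353]
tool_rot: [[-1.0, -0.023, 0.0], [-0.023, 1.0, -0.0], [-0.0, -0.0, -1.0]]
ft_force: [-0.0, 0.3, 0.1]
grip_width: 0.0852
gripper_force: 0.3
```

jog_arm --hand '[0.085,0.085,0.085,0.085,0.085]' --pt "0.001 0 0" --pt "0.001 0 0" --pt "0.001 0 0" --pt "0 0 0" --pt "0 0 0" --yaw '[0,0,0,0,0]'

```text
time_s: 11.6
position: [0.6493, -0.0105, 0.0352]
tool_rot: [[-1.0, -0.024, -0.005], [-0.024, 1.0, -0.0], [0.005, -0.0, -1.0]]
ft_force: [-10.9, -1.3, 5.0]
grip_width: 0.0849
gripper_force: 5.5
```

The lip is reached (11 N). I'll press slightly more to seat it, then back off.

jog_arm --hand '[0.085,0.085,0.085,0.085,0.085]' --pt "0.0007 0 0" --pt "0 0 0" --pt "0 0 0" --pt "-0.003 0 0" --pt "-0.005 0 0" --yaw '[0,0,0,0,0]'

```text
time_s: 12.22
position: [0.644, -0.0104, 0.0355]
tool_rot: [[-1.0, -0.023, 0.001], [-0.023, 1.0, -0.0], [-0.001, -0.0, -1.0]]
ft_force: [-0.3, -0.1, -0.8]
grip_width: 0.0849
gripper_force: 0.0
```

jog_arm --hand '[0.085,0.085,0.085,0.085,0.085]' --pt "-0.03 0 0" --pt "-0.04 0 0" --pt "-0.03 0 0.03" --pt "-0.03 0 0.04" --pt "-0.03 0 0.05" --yaw '[0,0,0,0,0]'

```text
time_s: 12.85
position: [0.4826, -0.0103, 0.1562]
tool_rot: [[-1.0, -0.023, -0.0], [-0.023, 1.0, 0.0], [0.0, 0.0, -1.0]]
ft_force: [0.2, -0.7, 0.4]
grip_width: 0.0849
gripper_force: 0.0
```

jog_arm --hand '[0.085,0.085,0.085,0.085,0.085]' --pt "-0.03 0 0.05" --pt "-0.03 0 0.03" --pt "-0.03 0 0" --pt "-0.01 0 0" --pt "0 0 0" --yaw '[0,0,0,0,0]'

```text
time_s: 13.48
position: [0.3839, -0.0104, 0.2354]
tool_rot: [[-1.0, -0.023, 0.001], [-0.023, 1.0, -0.0], [-0.001, -0.0, -1.0]]
ft_force: [1.0, 0.2, 0.5]
grip_width: 0.0847
gripper_force: 0.0
```

Run:
```python
from h import *
t=save('top','t5.png');s=save('scene','s5.png')
a=cv2.resize(t[110:190,190:345],None,fx=3.8,fy=3.8,interpolation=cv2.INTER_CUBIC);b=cv2.resize(s[150:240,150:306],(589,340),interpolation=cv2.INTER_CUBIC)[:290]
cv2.imwrite('pics/f5.png',np.vstack([a,b])[:,:,::-1]);print(a.shape)
print(env.observe()['position'])
```

```text
(304, 589, 3)
[ 0.38453037 -0.01051903  0.23516066]
```

View pics/f5.png

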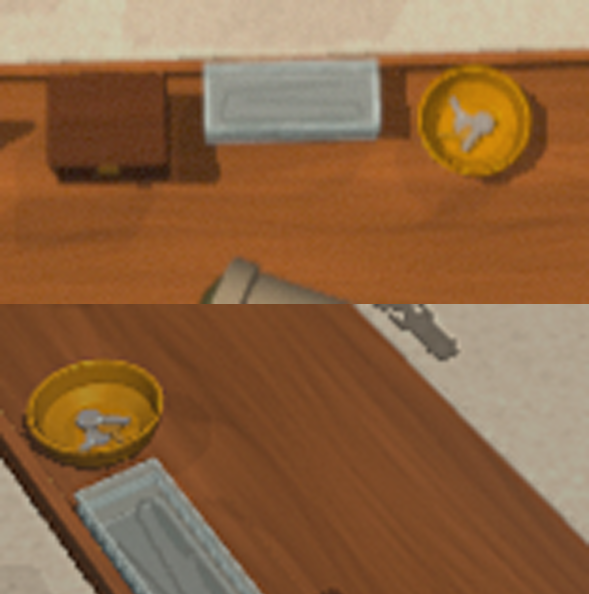

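The final picture shows the case shut and flush along the lip, from (205,62) to (378,60). It lies parallel to the lip, with clear gaps to the box and the dish.

```bash
python3 -c "
from rig import env
print(env.close_job())"
```

```text
the job is handed in; nothing more can be done
None
```

The job is handed in: the clear case's lid is shut and its hinge side looks flush against the back lip between the dish and the box, which did not move.

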